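Fit the missing terminal nut and find its socket

TASK

One of the three terminal studs on the aluminium power-supply box has no nut: put the spare nut from the foam block flat down over it and let it go, leaving the two fitted nuts where they are. Then try the sockets on that nut, setting each one that does not fit back upright on a peg of the rack, until you have the one that fits (the smallest that goes right down over the nut), and finish with it fully seated on the nut and still held in the gripper. Do not disturb the tape roll, the solder spool or the bottle.

Things in the scene. Friction and masses are not known exactly. Their poses are not given: they have to be found in the camera images.
- psu: fixed aluminium power-supply box 105 x 270 x 40 mm high (x, y, z) carrying the three studs in a row along its y axis, 80 mm apart; origin at the centre of its underside
- stud_1: upright steel stud, 10 mm thick, 22 mm high (last 5 mm taper), fixed on the box psu. Origin: on its axis at its foot, level with the box's top face, where a fitted nut's underside rests; nuts turn freely on it. One of the three studs starts bare: find which
- stud_2: upright steel stud, 10 mm thick, 22 mm high (last 5 mm taper), fixed on the box psu. Origin: on its axis at its foot, level with the box's top face, where a fitted nut's underside rests; nuts turn freely on it. One of the three studs starts bare: find which
- stud_3: upright steel stud, 10 mm thick, 22 mm high (last 5 mm taper), fixed on the box psu. Origin: on its axis at its foot, level with the box's top face, where a fitted nut's underside rests; nuts turn freely on it. One of the three studs starts bare: find which
- nut_a: loose steel hex nut, 14 mm thick, 13 mm through hole; 18, 23 or 28 mm across flats (one nut of each; which is which is not told: try, measure or look). Origin: centre of its underside, z up, x through the middle of a flat (flats face 0, 60, 120.. deg). Two nuts start fitted on studs: leave them; the third, the spare, lies flat on foam_block
- nut_b: loose steel hex nut, 14 mm thick, 13 mm through hole; 18, 23 or 28 mm across flats (one nut of each; which is which is not told: try, measure or look). Origin: centre of its underside, z up, x through the middle of a flat (flats face 0, 60, 120.. deg). Two nuts start fitted on studs: leave them; the third, the spare, lies flat on foam_block
- nut_c: loose steel hex nut, 14 mm thick, 13 mm through hole; 18, 23 or 28 mm across flats (one nut of each; which is which is not told: try, measure or look). Origin: centre of its underside, z up, x through the middle of a flat (flats face 0, 60, 120.. deg). Two nuts start fitted on studs: leave them; the third, the spare, lies flat on foam_block
- foam_block: fixed white foam block 80 x 80 x 40 mm high on which the spare nut lies; origin at the centre of its underside
- rack: fixed black socket rack, plate 250 x 80 x 12 mm thick, with three upright pegs 11 mm thick, 16 mm high above the plate, on its x axis at x = -80, 0 and +80 mm; origin at the centre of its underside. A racked socket stands over a peg, its mouth on the plate, 12 mm above the rack's origin
- socket_small: loose 110 g steel hex-tube socket, mouth down on a rack peg; bore 20 mm across flats, 30 deep, for the 18 mm nut; 28 mm outside. Origin: centre of its mouth, z up; x, y square to its adapter's faces, x also through the middle of a bore flat. Adapter: 16 x 16 mm shank 39 to 72 mm above the mouth, to grip. Seated, its mouth rests on the box top, at the stud's origin
- socket_mid: loose 150 g steel hex-tube socket, mouth down on a rack peg; bore 25 mm across flats, 30 deep, for the 23 mm nut; 33 mm outside. Origin: centre of its mouth, z up; x, y square to its adapter's faces, x also through the middle of a bore flat. Adapter: 16 x 16 mm shank 39 to 72 mm above the mouth, to grip. On a too-big nut it stops 12 to 14 mm above seated
- socket_large: loose 190 g steel hex-tube socket, mouth down on a rack peg; bore 30 mm across flats, 30 deep, for the 28 mm nut; 38 mm outside. Origin: centre of its mouth, z up; x, y square to its adapter's faces, x also through the middle of a bore flat. Adapter: 16 x 16 mm shank 39 to 72 mm above the mouth, to grip. It also drops loosely over smaller nuts: no fit
- tape_roll: bystander: loose roll of yellow tape, 84 mm across, 48 mm high, standing flat; origin at the centre of its underside
- solder_spool: bystander: loose green solder spool, 60 mm across, 52 mm high, standing upright; origin at the centre of its underside
- flux_bottle: bystander: loose small bottle, 40 mm across, 90 mm high; origin at the centre of its underside

How it is judged:
By the outcome, as a careful person would: the job done as asked, in the order asked, and still so for the second after the job is handed in, while the arm keeps its last pose, push and grip.
It also fails if it takes over 72 s, if anything falls off the work surface, if the arm or the gripper's body presses on something with over 40 N, if the wrist force passes 120 N, or if a joint passes its speed limit or range.

ROBOT

A 7-joint arm with a two-finger parallel gripper is mounted at the origin on the work surface. World frame = base frame: x ahead of the robot, y to its left, z up, the work surface at z = 0. Lengths are in m, angles in rad, forces in N, time in s.
With the tool pointing down it reaches from about 0.35 to 0.9 m from the base axis. Payload 8.1 kg.
Tool frame: the origin (TCP) lies where the fingers leave the gripper's body, on its centre line; the fingertips stand 66 mm ahead of it and the grasp point (between the pads) lies 47 mm ahead of it (arm.tip_reach is the distance from the TCP to the fingertips, in m); z points along the fingers, y is the direction in which the jaws open and shut (so a half turn about z gives the same grasp; the last joint's range is limited). The gripper opens to 92 mm and grips with 3 to 60 N. Pads are 19 mm wide; open, the fingers measure 130 mm over their backs; the gripper's body (75 mm by 190 mm) begins 47 mm behind the grasp point.
Start: joints at [-1.284, 0.434, 0.025, 1.573, -0.012, 1.134, -0.075], TCP at [0.238, 0.578, 0.292] pointing down, gripper open.
Joint ranges: [-2.62, 2.62], [-0.44, 2.09], [-1.27, 1.32], [0.08, 2.57], [-1.32, 4.46], [0.12, 2], [-2.74, 2.74]. Speed limits (rad/s): [2.22, 2.22, 3.01, 3.01, 3.14, 3.14, 3.14].

INTERFACE

Orientations are given as a rotation vector (axis times angle).
In Python, from cell import arm gives the robot as it stands.
- The arm moves only by the tool carry_out, never from a script. Its argument "plan" is a list of rows, each a list of 5 numbers: the shift along the world's x, y, z in cm, then the turn about the world's z in rad, then the finger opening in cm, from 0 to 9.18. In form: [[tx, ty, tz, spin, fingers], ...]. A call has 1 to 20 rows; each row is the pose to reach, as a shift and turn from the pose measured when the call began; what a row does not reach only later rows make up. A row lasts 1/10 s, in which the tool goes at most 50 mm and 8.59 degrees, less where a joint would pass 70% of its speed; a pose out of reach is approached as far as the arm can. A call with a gripper value outside its range is refused whole. The fingers move at their own pace and stop on an object; "squeeze" is the grip in N (left out, the last holds). Time passes only in rows, so rows that repeat a pose let the fingers close. It gives the time, the measured TCP pose, the force and the opening at its end, in the units of the state.
- arm.observe(): the state, without advancing time (a new reading comes with each control period).
- arm.get_image(name): name is "side" or "top" or "wrist"; returns (picture, depth): 420x560x3 uint8, red, green, blue; 420x560 float32, m along the optical axis (not along the pixel's ray), 0 where there is no reading.
- arm.get_calibration(name): a dict with "intrinsics" (3x3 intrinsics, pixels), "D" ([k1, k2, p1, p2, k3] as OpenCV has them; the pictures are not rectified), "rvec" (rotation vector, rad) and "tvec" (3), from world to camera coordinates, as OpenCV has them; the wrist camera has in their place "tool_from_camera" (4x4, takes a point from camera to tool coordinates, whose origin is the TCP and whose axes are the flange's). Camera axes: x right, y down, z forward; pixel columns grow to the right and rows downward; lengths in m; the calibration is good to about 2 mm. A picture is of the moment at which its call begins: read the wrist's pose just before it. get_calibration takes no time and is no camera call.
- arm.sign_off(): hands the job in, once; it reports no verdict.
The state is a dict: "clock": time; "joints": joint angles; "dq": joint speeds; "joint_efforts": joint torques, N m; "position": TCP position; "ee_rot": TCP orientation; "force": force on the tool from outside, world axes, zero at the start; "ft_torque": the same for the moment, N m; "width": opening from 0.0 (shut) to 1.0 (fully open).
Only numpy, scipy, OpenCV 4.12 (cv2) and the standard library are available. Lean on these libraries where they do the work, as an engineer would, in place of code of your own. Each camera call takes 0.05 s, during which the arm holds its last target. There are 200 camera calls.

## Working session

There is one attempt and no reset: what is moved stays moved. The work goes in short steps, Python scripts to look and compute and a tool call to move; the robot and the scene stay as the last step left them, time stands still between calls to the robot, and variables do not carry over. Pictures are saved under pics/ and viewed, about 8 in all and at most 12, crops included, and the job is handed in when it is done.

Besides the shell and the picture viewer there is one more tool, called after "Request:" as name(argument=value, ...) on one line, values as JSON. carry_out: Moves the arm, as the interface text tells. Its arguments: {"type":"object","properties":{"plan":{"type":"array"},"squeeze":{"type":"number"}},"required":["plan"]}

```bash
mkdir -p pics; ls; cat > h.py <<'E'
import numpy as np, cv2
from cell import arm
from scipy.spatial.transform import Rotation as R
def cam(name, st=None):
    c=arm.get_calibration(name); K=np.array(c["intrinsics"],float); D=np.array(c["D"],float)
    if name=="wrist":
        T=np.eye(4); T[:3,:3]=R.from_rotvec(st["ee_rot"]).as_matrix(); T[:3,3]=st["position"]
        T=T@np.array(c["tool_from_camera"])
    else:
        W=np.eye(4); W[:3,:3]=R.from_rotvec(np.ravel(c["rvec"])).as_matrix(); W[:3,3]=np.ravel(c["tvec"]); T=np.linalg.inv(W)
    return K,D,T
def shot(name):
    st=arm.observe(); im,d=arm.get_image(name); return im,d,cam(name,st)
def onplane(C,uv,z):
    K,D,T=C; p=cv2.undistortPoints(np.array(uv,float).reshape(-1,1,2),K,D)[:,0]
    r=np.c_[p,np.ones(len(p))]@T[:3,:3].T; o=T[:3,3]; return o+r*((z-o[2])/r[:,2])[:,None]
def cloud(C,d):
    K,D,T=C; h,w=d.shape; uv=np.stack(np.meshgrid(np.arange(w),np.arange(h)),-1).reshape(-1,1,2).astype(float)
    p=cv2.undistortPoints(uv,K,D)[:,0]; P=np.c_[p,np.ones(len(p))]*d.reshape(-1,1)
    W=P@T[:3,:3].T+T[:3,3]; W[d.ravel()==0]=np.nan; return W.reshape(h,w,3)
def proj(C,X):
    K,D,T=C; W=np.linalg.inv(T); return cv2.projectPoints(np.array(X,float).reshape(-1,3),cv2.Rodrigues(W[:3,:3])[0],W[:3,3],K,D)[0][:,0]
def save(im,f): cv2.imwrite("pics/"+f,im[...,::-1])
E
python3 - <<'E'
from h import *
s=arm.observe(); print({k:np.round(v,3) for k,v in s.items()})
for n in("top","side"):
    im,d,C=shot(n); save(im,n+"0.png"); np.savez(n+"0.npz",im=im,d=d); print(n,C[2].round(3),C[0].round(0))
E
```

```text
pics
{'clock': np.float64(0.0), 'joints': array([-1.284,  0.435,  0.025,  1.574, -0.012,  1.134, -0.075]), 'dq': array([-0.001, -0.   , -0.001,  0.001, -0.001, -0.001,  0.001]), 'joint_efforts': array([-1.0000e-03, -6.6783e+01,  9.8400e-01, -3.1446e+01, -6.1000e-02,
        4.3000e-02,  0.0000e+00]), 'position': array([0.237, 0.578, 0.291]), 'ee_rot': array([-6.080e-01, -3.082e+00,  2.000e-03]), 'force': array([ 0.336,  0.416, -0.247]), 'ft_torque': array([0.026, 0.016, 0.008]), 'width': np.float64(1.001)}
top [[-0.019 -0.997  0.073  0.438]
 [-1.     0.019  0.009 -0.09 ]
 [-0.011 -0.073 -0.997  1.622]
 [ 0.     0.     0.     1.   ]] [[540.   0. 269.]
 [  0. 540. 209.]
 [  0.   0.   1.]]
side [[ 0.733 -0.481  0.481  0.017]
 [-0.68  -0.505  0.531 -0.696]
 [-0.013 -0.716 -0.698  0.866]
 [ 0.     0.     0.     1.   ]] [[502.   0. 266.]
 [  0. 502. 217.]
 [  0.   0.   1.]]
```

View pics/top0.png

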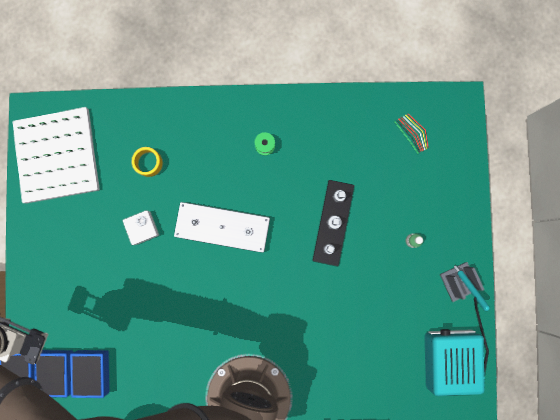

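View pics/side0.png

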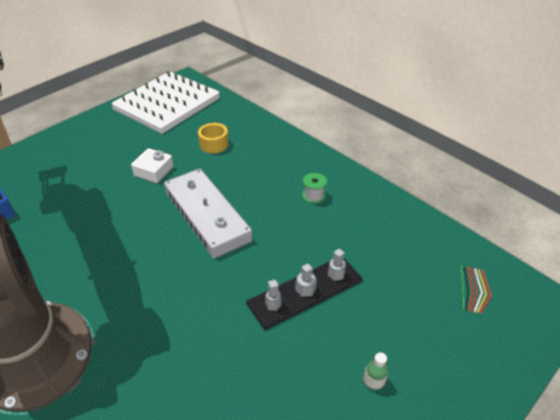

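Top view: the middle stud at (222,227) is bare. Nuts sit at (195,222) and (249,231), the spare on foam is at (142,221), and the sockets are at (340,195), (335,222) and (329,249).

```bash
python3 - <<'E'
from h import *
z=np.load("top0.npz"); im=z["im"]; C=cam("top"); hsv=cv2.cvtColor(im,cv2.COLOR_RGB2HSV)
white=((hsv[...,1]<60)&(hsv[...,2]>140)).astype(np.uint8); blk=(hsv[...,2]<60).astype(np.uint8)
def rect(m,x0,x1,y0,y1,zz,n):
    mm=np.zeros_like(m); mm[y0:y1,x0:x1]=m[y0:y1,x0:x1]
    c=max(cv2.findContours(mm,0,2)[0],key=cv2.contourArea)[:,0]
    P=onplane(C,c,zz)[:,:2]; r=cv2.minAreaRect((P*1000).astype(np.float32)); print(n,r)
rect(white,165,280,195,260,.04,"psu"); rect(white,115,165,205,250,.04,"foam"); rect(blk,305,360,175,270,.012,"rack")
for n,uv,zz in(("nutL",(195,222),.054),("stud",(222,227),.062),("nutR",(249,231),.054),("spare",(142,221),.054),("s1",(340,195),.084),("s2",(335,222),.084),("s3",(329,249),.084),("tape",(147,161),.048),("spool",(265,143),.052),("bottle",(419,240),.09)):
    print(n,onplane(C,[uv],zz).round(3))
W=cloud(C,z["d"])
for uv in ((142,221),(195,222),(222,227),(249,231),(340,195),(335,222),(329,249)):
    print(uv,W[uv[1]-4:uv[1]+5,uv[0]-4:uv[0]+5,2].max().round(3))
c=cv2.resize(im[170:275,110:360],None,fx=3.2,fy=3.2,interpolation=cv2.INTER_CUBIC); save(c,"crop.png")
K,D,T=cam("wrist",arm.observe()); s=arm.observe()
Tt=np.array(arm.get_calibration("wrist")["tool_from_camera"]); print(Tt.round(3),K.round(0)); print(R.from_rotvec(s["ee_rot"]).as_matrix().round(3))
E
```

```text
psu ((505.41827392578125, 66.68915557861328), (269.31402587890625, 104.5469970703125), 78.9920883178711)
foam ((508.443603515625, 310.35064697265625), (80.90544128417969, 81.99197387695312), 20.67963409423828)
rack ((608.6575927734375, -310.9248352050781), (64.48133850097656, 39.94688034057617), 15.032410621643066)
nutL [[0.52  0.142 0.054]]
stud [[0.504 0.062 0.062]]
nutR [[ 0.491 -0.015  0.054]]
spare [[0.526 0.299 0.054]]
s1 [[ 0.588 -0.279  0.084]]
s2 [[ 0.511 -0.263  0.084]]
s3 [[ 0.435 -0.244  0.084]]
tape [[0.705 0.285 0.048]]
spool [[ 0.75  -0.067  0.052]]
bottle [[ 0.455 -0.501  0.09 ]]
(142, 221) 0.061
(195, 222) 0.07
(222, 227) 0.066
(249, 231) 0.069
(340, 195) 0.09
(335, 222) nan
(329, 249) 0.094
[[ 0.001 -0.953 -0.303  0.083]
 [ 1.     0.001 -0.001  0.001]
 [ 0.001 -0.303  0.953 -0.093]
 [ 0.     0.     0.     1.   ]] [[335.   0. 277.]
 [  0. 335. 210.]
 [  0.   0.   1.]]
[[-0.925  0.38  -0.   ]
 [ 0.38   0.925 -0.001]
 [-0.    -0.001 -1.   ]]
```

View pics/crop.png

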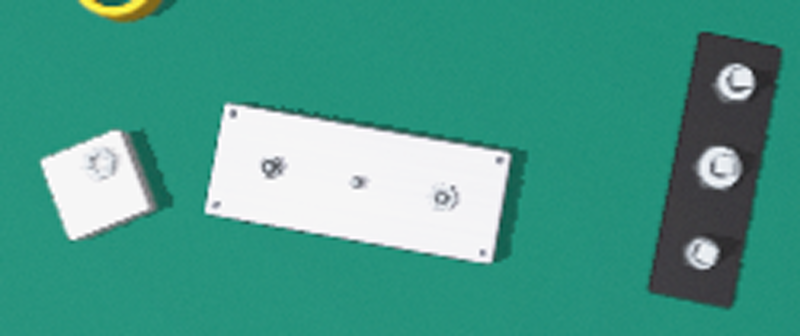

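Request:
carry_out(plan=[[5,-5,-1,0,9],[9,-9,-2,0,9],[13,-13,-3,0,9],[17,-17,-4,0,6],[21,-21,-5,0,6],[25,-25,-6,0,6],[28.5,-27.5,-7,0,6],[28.5,-27.5,-7,0,6],[28.5,-27.5,-7,0,6]])

```text
clock: 1.0
position: [0.5272, 0.2952, 0.22]
ee_rot: [0.624, 3.077, -0.009]
force: [0.6, -0.3, 0.1]
width: 0.656
```

```bash
python3 - <<'E'
from h import *
im,d,C=shot("wrist"); save(im,"w1.png"); np.savez("w1.npz",im=im,d=d,T=C[2])
print(arm.observe()["position"],proj(C,[[.524,.30,.054]]))
E
```

```text
[0.52511048 0.29817974 0.22034789] [[280.33413195 204.61348917]]
```

View pics/w1.png

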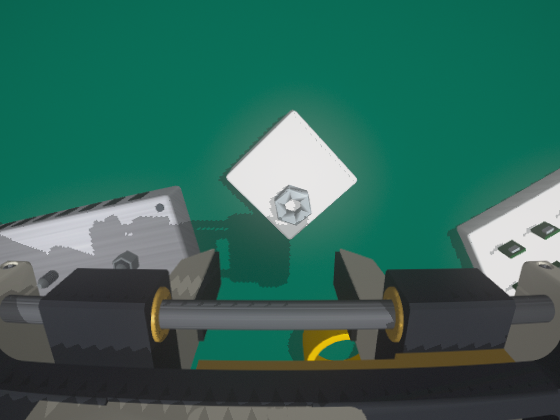

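The wrist view shows the nut at (291,206) on the white foam. I'll segment its outline there.

```bash
cat > hexfit.py <<'E'
from h import *
def hexm(im,d,C,guess,z,zlo,zhi,r=.022):
    """depth-band mask near the guess -> hull at plane z; widths by direction"""
    W=cloud(C,d); m=(W[...,2]>zlo)&(W[...,2]<zhi)&(np.hypot(W[...,0]-guess[0],W[...,1]-guess[1])<r)
    m=cv2.morphologyEx(m.astype(np.uint8),cv2.MORPH_OPEN,np.ones((2,2)))
    ys,xs=np.nonzero(m); P=onplane(C,np.c_[xs,ys],z)[:,:2]; H=cv2.convexHull((P*1000).astype(np.float32))[:,0]
    a=np.radians(np.arange(0,180,2)); U=np.c_[np.cos(a),np.sin(a)]; q=H@U.T; wd=q.max(0)-q.min(0)
    s=[(wd[i]+wd[(i+30)%90]+wd[(i+60)%90])/3 for i in range(30)]
    i=int(np.argmin(s)); mid=(q.max(0)+q.min(0))/2; c=np.linalg.lstsq(U,mid,rcond=None)[0]
    return c,2*i,s[i],max(s),len(xs),W
E
python3 - <<'E'
from hexfit import *
z=np.load("w1.npz"); K,D,_=cam("wrist",arm.observe()); C=(K,D,z["T"])
im,d=z["im"],z["d"]
W=cloud(C,d); print(W[180,260],W[206,291],W[200:214:2,270:312:3,2].round(3))
for lo in(.048,.05): print(hexm(im,d,C,(.524,.30),.054,lo,.06)[:5])
# colour-based
hsv=cv2.cvtColor(im,cv2.COLOR_RGB2HSV); print(hsv[206,268:316,2], hsv[180:232,291,2])
m=np.zeros(d.shape,np.uint8); m[180:232,262:320]=1; 
dark=((hsv[...,2]<200)&(hsv[...,1]<110)&(m>0)).astype(np.uint8)
c=max(cv2.findContours(dark,0,2)[0],key=cv2.contourArea)[:,0]; print(cv2.boundingRect(c),cv2.contourArea(c))
P=onplane(C,c,.054)[:,:2]*1000; H=cv2.convexHull(P.astype(np.float32)); print(cv2.minAreaRect(H),cv2.minEnclosingCircle(H))
crop=cv2.resize(im[170:242,240:345],None,fx=6,fy=6,interpolation=cv2.INTER_NEAREST); save(crop,"w1c.png")
E
```

```text
[0.50144638 0.29122184 0.0410917 ] [0.53246952 0.30634788 0.04048307] [[0.039 0.04  0.053 0.054 0.054 0.054 0.054 0.04  0.04  0.053 0.054 0.053
  0.054 0.053]
 [0.04  0.04  0.054 0.054 0.054 0.054 0.04  0.041 0.041 0.04  0.054 0.053
  0.055 0.053]
 [0.04  0.04  0.054 0.054 0.053 0.04  0.04  0.04  0.04  0.04  0.039 0.055
  0.054 0.054]
 [0.039 0.039 0.053 0.055 0.053 0.04  0.039 0.04  0.04  0.04  0.039 0.054
  0.054 0.053]
 [0.039 0.039 0.054 0.054 0.053 0.046 0.04  0.041 0.041 0.041 0.047 0.054
  0.054 0.055]
 [0.039 0.04  0.053 0.055 0.054 0.054 0.046 0.041 0.038 0.045 0.052 0.055
  0.053 0.053]
 [0.041 0.04  0.04  0.054 0.056 0.054 0.048 0.047 0.046 0.051 0.053 0.053
  0.054 0.053]]
(array([529.37493513, 307.94363071]), 18, np.float64(28.07495000896144), np.float64(30.37582546306817), 792)
(array([529.6963784, 307.9050319]), 18, np.float64(27.802702610970755), np.float64(30.0162058442294), 758)
[230 230 230 199 186 186 187 179 175 191 194 197 189 175 159 146 139 159
 224 231 231 231 231 231 231 231 231 200 188 187 188 188 154 148 161 178
 195 199 199 199 199 176 198 227 230 230 230 231] [232 232 232 232 232 198 166 143 126 154 197 202 200 198 197 193 187 166
 143 182 188 231 231 231 231 231 231 231 231 231 197 118 122 139 157 170
 187 191 192 195 195 194 195 139 185 184 184 183 184 184 184 184]
(262, 185, 58, 47) 1595.0
((532.563232421875, 303.87542724609375), (37.024234771728516, 45.10694885253906), 19.513629913330078) ((533.958251953125, 303.9783935546875), 23.99897575378418)
```

View pics/w1c.png

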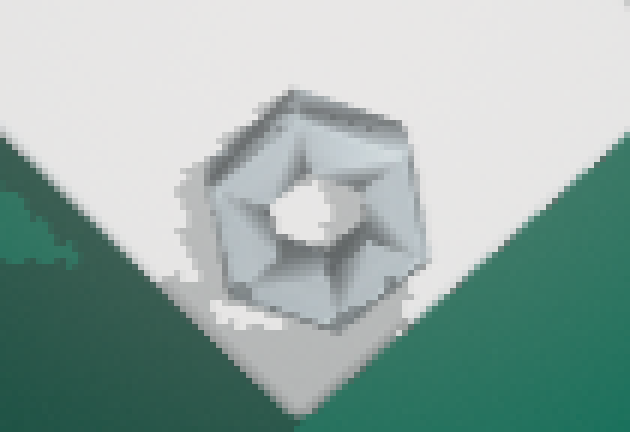

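```bash
python3 - <<'E'
from hexfit import *
z=np.load("w1.npz"); K,D,_=cam("wrist",arm.observe()); C=(K,D,z["T"])
im,d=z["im"],z["d"]; g=(.53,.307)
for lo in(.047,.05,.052): print(hexm(im,d,C,g,.054,lo,.06)[:5])
v=np.array([(300,108),(408,150),(425,265),(335,328),(230,290),(215,185)])/6+[240,170]
P=onplane(C,v,.054)[:,:2]*1000; print(P.mean(0),np.linalg.norm(P-P.mean(0),axis=1),np.degrees(np.arctan2(*(P-P.mean(0)).T[::-1]))%60)
s=arm.observe(); M=R.from_rotvec(s["ee_rot"]).as_matrix(); print(s["position"],M.round(3))
E
```

```text
(array([529.88492513, 308.98368456]), 18, np.float64(28.803053680932397), np.float64(32.25917726276232), 882)
(array([530.32653522, 308.93250735]), 18, np.float64(28.372863068893935), np.float64(31.661112053302848), 832)
(array([530.49730645, 309.18388081]), 18, np.float64(28.05156778760599), np.float64(31.169360033977853), 786)
[529.86918468 308.77568043] [16.04542473 15.47291022 15.73503194 15.42383577 15.42629923 14.92012612] [46.91410397 47.76342737 44.34458854 46.23467865 46.25489415 46.85870981]
[0.52511048 0.29817974 0.22034789] [[-0.922  0.387 -0.001]
 [ 0.387  0.922 -0.004]
 [-0.001 -0.004 -1.   ]]
```

Request:
carry_out(plan=[[0.5,1.1,-2,0.09,5],[0.5,1.1,-5,0.17,4.5],[0.5,1.1,-8,0.17,4.5],[0.5,1.1,-10,0.17,4.5],[0.5,1.1,-11.1,0.17,4.5],[0.5,1.1,-11.1,0.17,4.5],[0.5,1.1,-11.1,0.17,2],[0.5,1.1,-11.1,0.17,2],[0.5,1.1,-11.1,0.17,2],[0.5,1.1,-11.1,0.17,2]], squeeze=25)

```text
clock: 2.05
position: [0.5306, 0.3096, 0.1106]
ee_rot: [0.356, 3.119, -0.005]
force: [-0.7, -0.6, 6.9]
width: 0.298
```

Request:
carry_out(plan=[[0,0,3,0,2],[0,0,6,0,2],[-0.5,-4,9,0,2],[-1,-9,9,0,2],[-1.5,-14,9,0,2],[-2,-19,9,0,2],[-2.5,-24,9,0,2],[-2.5,-24.3,9,0,2],[-2.5,-24.3,9,0,2],[-2.5,-24.3,9,0,2],[-2.5,-24.3,9,0,2]])

```text
clock: 3.15
position: [0.5058, 0.0685, 0.2006]
ee_rot: [0.352, 3.12, -0.004]
force: [1.0, 1.3, -0.1]
width: 0.3
```

```bash
python3 - <<'E'
from h import *
im,d,C=shot("wrist"); save(im,"w2.png"); np.savez("w2.npz",im=im,d=d,T=C[2]); s=arm.observe()
print(s["position"],s["ee_rot"],s["width"],s["force"],proj(C,[[.505,.066,.062],[.505,.066,.04]]))
W=cloud(C,d)
m=(W[...,2]>.055)&(W[...,2]<.07)
for g in((.505,.066),(.52,.143),(.491,-.013)):
    k=m&(np.hypot(W[...,0]-g[0],W[...,1]-g[1])<.012); print(g,k.sum(),np.nanmedian(W[k],0), (np.nanmin(W[k],0)+np.nanmax(W[k],0))/2 if k.any() else 0)
E
```

```text
[0.50574158 0.06841207 0.20050099] [ 0.35164327  3.11981458 -0.00380107] 0.2965890447897291 [-0.52707829 -0.69919554 -1.81797528] [[271.68676059 221.44421031]
 [272.15562984 212.08223417]]
(0.505, 0.066) 148 [0.50609511 0.07086157 0.05915496] [0.50730004 0.07069723 0.05899796]
(0.52, 0.143) 160 [0.52135647 0.14794799 0.05879206] [0.52232447 0.14859336 0.05930838]
(0.491, -0.013) 167 [ 0.49105241 -0.00633128  0.05874048] [ 0.48988435 -0.00957114  0.05910223]
```

View pics/w2.png

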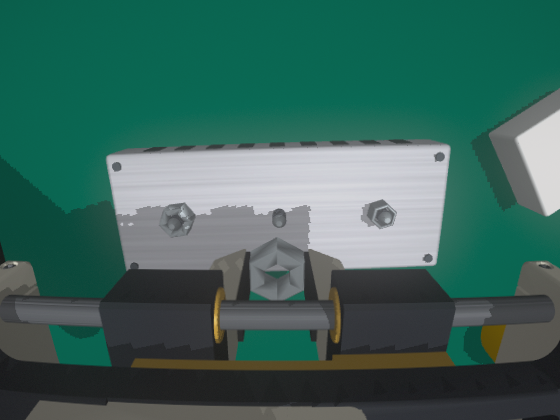

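```bash
python3 - <<'E'
from h import *
z=np.load("w2.npz"); K,D,_=cam("wrist",arm.observe()); C=(K,D,z["T"]); im,d=z["im"],z["d"]
hsv=cv2.cvtColor(im,cv2.COLOR_RGB2HSV); print(hsv[204:232:2,266:293,2])
print(onplane(C,[(117,166),(440,156),(134,267),(428,258)],.04)[:,:2].round(4))
a=onplane(C,[(117,166),(440,156),(134,267),(428,258)],.04); 
print("mean",a.mean(0)); W=cloud(C,d)
k=(W[...,2]>.045)&(W[...,2]<.07)&(np.hypot(W[...,0]-.506,W[...,1]-.069)<.02); ys,xs=np.nonzero(k); print("stud px",xs.min(),xs.max(),ys.min(),ys.max())
k=(W[...,2]>.133)&(W[...,2]<.155)&(np.hypot(W[...,0]-.506,W[...,1]-.069)<.03); ys,xs=np.nonzero(k); print("nut px",xs.min(),xs.max(),ys.min(),ys.max(),np.nanmedian(W[k],0))
T=z["T"]; print(onplane(C,[(279,220)],.06),onplane(C,[(279,213)],.042),onplane(C,[(277,270)],.1439),onplane(C,[(277,270)],.13))
save(cv2.resize(im[195:305,230:330],None,fx=5,fy=5,interpolation=cv2.INTER_NEAREST),"w2c.png")
E
```

```text
[[210 210 210 211 210 211 211 210 210 211 213 213 212 212 213 213 212 213
  213 213 213 214 214 214 214 215 214]
 [215 215 214 215 214 215 215 215 216 216 216 217 216 216 216 216 216 216
  216 217 216 216 217 217 217 217 217]
 [210 210 209 208 209 209 208 209 209 209 209 187 155 169 181 206 210 210
  210 209 210 209 210 212 212 164 150]
 [210 210 210 211 211 210 211 164 127 100  90 102 103  96  92  96 103 119
  199 211 212 212 212 211 211 212 165]
 [207 207 162 145 146 146 146 104  82  82 100  90  83  85  86  95  97  94
  104 140 147 147 147 147 147 146 147]
 [205 159 144 143 144 145 123  96  91  92  85  92  98 100  98 104 100  88
   90 102 139 146 146 146 147 147 147]
 [145 145 145 147 146 146 111  91 101 110 114 118 123 126 109 104 103  96
   87  90 141 150 150 150 150 150 149]
 [149 148 148 148 148 149 114 101 106 109 113 114 115 112 110 109 108 103
  100  93 140 148 149 148 149 148 148]
 [148 147 148 148 148 149 116 104 108 112 117 119 118 118 116 114 109 103
   99  94 120 145 149 148 149 148 149]
 [148 148 147 148 147 147 115 103 108 112 123 133 133 135 137 127 109 100
   96  93 139 148 148 147 148 148 148]
 [144 144 143 142 145 144 143 106  98 104 120 132 136 137 136 134 107  96
   93 122 140 142 142 143 143 143 143]
 [144 144 145 145 144 144 145 145 133 108  98 106 117 118 114  98  91 111
  139 146 146 145 146 147 146 146 146]
 [143 143 142 143 143 143 143 143 143 143 144 144 144 144 144 143 144 145
  145 145 144 144 145 145 145 146 145]
 [144 144 144 146 145 146 145 146 145 145 146 146 146 146 147 147 146 147
  147 146 146 147 147 147 147 147 147]]
[[ 0.4415 -0.0434]
 [ 0.4893  0.2025]
 [ 0.5271 -0.0609]
 [ 0.5743  0.1857]]
mean [0.50803781 0.07094434 0.04      ]
stud px 272 285 210 227
nut px 216 334 239 299 [0.49966618 0.07020872 0.14391842]
[[0.50578402 0.07132775 0.06      ]] [[0.50630702 0.07128055 0.042     ]] [[0.50222167 0.07078322 0.1439    ]] [[0.50942764 0.06911749 0.13      ]]
```

View pics/w2c.png

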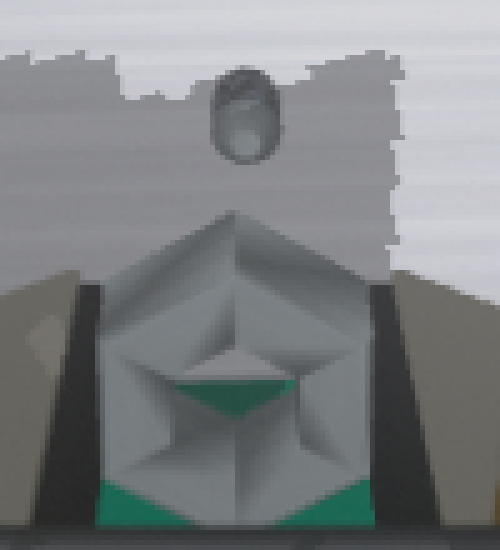

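```bash
python3 - <<'E'
from h import *
z=np.load("w2.npz"); K,D,_=cam("wrist",arm.observe()); C=(K,D,z["T"])
print(onplane(C,[(279.2,222.4)],.062),onplane(C,[(278.7,212)],.042),onplane(C,[(277,277.2)],.1439))
s=arm.observe();print(s["position"],R.from_rotvec(s["ee_rot"]).as_matrix().round(4))
E
```

```text
[[0.50694499 0.0712085  0.062     ]] [[0.50544346 0.0712326  0.042     ]] [[0.50617263 0.06988447 0.1439    ]]
[0.50574158 0.06841207 0.20050099] [[-0.9749  0.2226  0.0017]
 [ 0.2226  0.9749 -0.0026]
 [-0.0023 -0.0022 -1.    ]]
```

Request:
carry_out(plan=[[0,0.1,-2,0,2],[0,0.1,-4.5,0,2],[0,0.1,-6.2,0,2],[0,0.1,-6.5,0,2],[0,0.1,-6.8,0,2],[0,0.1,-7.1,0,2],[0,0.1,-7.4,0,2],[0,0.1,-7.4,0,2]])

```text
clock: 4.0
position: [0.5059, 0.0695, 0.1267]
ee_rot: [0.351, 3.119, -0.004]
force: [-0.9, -0.3, -0.6]
width: 0.303
```

Request:
carry_out(plan=[[0,0,-0.4,0,2],[0,0,-0.8,0,2],[0,0,-1.2,0,2],[0,0,-1.4,0,2],[0,0,-1.45,0,2],[0,0,-1.45,0,2]])

```text
clock: 4.6
position: [0.506, 0.0695, 0.1121]
ee_rot: [0.351, 3.119, -0.003]
force: [0.1, -0.4, -1.1]
width: 0.301
```

Request:
carry_out(plan=[[0,0,0,0,4.5],[0,0,0,0,4.5],[0,0,2,0,4.5],[0,0,6,0,4.5],[0,0,10,0,4.5]])

```text
clock: 5.1
position: [0.5052, 0.0693, 0.2129]
ee_rot: [0.352, 3.121, -0.005]
force: [0.9, -0.1, -0.2]
width: 0.489
```

```bash
python3 - <<'E'
from hexfit import *
im,d,C=shot("wrist"); save(im,"w3.png"); s=arm.observe()
print(s["position"],s["width"])
print(hexm(im,d,C,(.506,.071),.054,.047,.0565,.024)[:5]); print(hexm(im,d,C,(.506,.071),.054,.05,.0565,.024)[:5])
E
```

```text
[0.5081451  0.06974475 0.21929545] 0.4878522052398732
(array([506.16428081,  71.58337339]), 18, np.float64(28.882882647997878), np.float64(32.18676177876157), 932)
(array([506.44992122,  71.52520903]), 18, np.float64(28.315454918091536), np.float64(31.9186110857467), 873)
```

Request:
carry_out(plan=[[0,-4,3,0,4.5],[0,-9,5,0,4.5],[0,-14,5,0,4.5],[0.2,-19,5,0,4.5],[0.4,-24,5,0,4.5],[0.5,-29,5,0,4.5],[0.5,-33,5,0,4.5],[0.5,-33,5,0,4.5],[0.5,-33,5,0,4.5]])

```text
clock: 6.05
position: [0.5125, -0.2614, 0.269]
ee_rot: [0.356, 3.113, 0.001]
force: [-0.1, 0.9, -0.2]
width: 0.494
```

```bash
python3 - <<'E'
from h import *
im,d,C=shot("wrist"); save(im,"w4.png"); np.savez("w4.npz",im=im,d=d,T=C[2]); s=arm.observe()
print(s["position"],s["ee_rot"],s["force"])
a=cv2.imread("pics/w3.png"); cv2.imwrite("pics/w34.png",np.hstack([a[150:310,210:350],np.zeros((160,10,3),np.uint8),im[150:310,:,::-1]]))
W=cloud(C,d)
for lo,hi in((.045,.054),(.08,.088)):
  m=((W[...,2]>lo)&(W[...,2]<hi)&(W[...,1]<-.2)).astype(np.uint8); n,l,st,c=cv2.connectedComponentsWithStats(m)
  for i in range(1,n):
    if st[i,4]>60: print(lo,st[i],np.nanmedian(W[l==i],0).round(4))
E
```

```text
[ 0.51298361 -0.25966549  0.26900122] [3.52063363e-01 3.11332334e+00 1.74671368e-03] [ 0.16257302  0.93132763 -0.15003835]
0.045 [259  93  31  31 338] [ 0.4342 -0.2429  0.0481]
0.045 [ 25 172  31  38 258] [ 0.4541 -0.4804  0.0499]
0.045 [256 175  39  35 715] [ 0.5083 -0.2588  0.048 ]
0.045 [260 253  32  26 416] [ 0.5855 -0.2767  0.0481]
0.08 [263  98  23  24 417] [ 0.437  -0.2443  0.084 ]
0.08 [  5 190  20  22 144] [ 0.4555 -0.4894  0.0837]
0.08 [266 195  19  19 331] [ 0.5142 -0.2618  0.0838]
0.08 [266 276  19  19 278] [ 0.5917 -0.2796  0.0839]
```

View pics/w34.png

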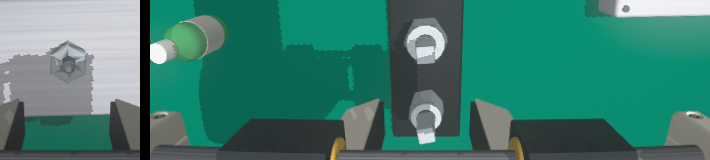

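The nut sits flat on the middle stud at (505,71) mm. Next I need the diameters and yaw of the racked sockets.

```bash
cat > sk.py <<'E'
from h import *
def socks(im,d,C,gs,zt=.084):
    W=cloud(C,d)
    for g in gs:
        m=(abs(W[...,2]-zt)<.004)&(np.hypot(W[...,0]-g[0],W[...,1]-g[1])<.018); ys,xs=np.nonzero(m)
        P=onplane(C,np.c_[xs,ys],zt)[:,:2]*1000; r=cv2.minAreaRect(P.astype(np.float32))
        m2=(abs(W[...,2]-(zt-.036))<.005)&(np.hypot(W[...,0]-g[0],W[...,1]-g[1])<.028); ys,xs=np.nonzero(m2)
        Q=onplane(C,np.c_[xs,ys],zt-.036)[:,:2]*1000; (c,rad)=cv2.minEnclosingCircle(Q.astype(np.float32))
        print("shank",np.round(r[0],1),np.round(r[1],1),round(r[2],1),"| body",np.round(c,1),"dia",round(2*rad,1),np.round(np.ptp(Q,0),1))
E
python3 - <<'E'
from sk import *
z=np.load("w4.npz"); K,D,_=cam("wrist",arm.observe()); C=(K,D,z["T"])
socks(z["im"],z["d"],C,[(.437,-.2445),(.514,-.262),(.591,-.279)])
im=z["im"]; save(cv2.resize(im[85:305,225:325],None,fx=2.7,fy=2.7,interpolation=cv2.INTER_CUBIC),"w4c.png")
E
```

```text
shank [ 437.1 -244.3] [15.9 16.2] 65.8 | body [ 438.1 -244.6] dia 30.0 [28.3 27.5]
shank [ 514.1 -261.7] [15.7 16.3] 77.0 | body [ 513.6 -261.9] dia 40.4 [37.7 38.4]
shank [ 591.9 -279.5] [16.  17.9] 88.4 | body [ 590.3 -278.8] dia 35.6 [32.5 34.4]
```

View pics/w4c.png

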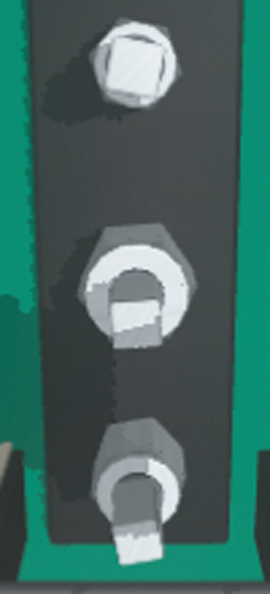

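The middle rack socket is the large one, about 38 mm outside. Its hex flats sit 30° off the nut's, so it will need a 30° turn. I'm grasping its shank now.

Request:
carry_out(plan=[[0.1,-0.3,-4,0,4.5],[0.1,-0.3,-8,0,4],[0.1,-0.3,-11.5,0,4],[0.1,-0.3,-14,0,4],[0.1,-0.3,-15,0,4],[0.1,-0.3,-15,0,4],[0.1,-0.3,-15,0,1],[0.1,-0.3,-15,0,1],[0.1,-0.3,-15,0,1],[0.1,-0.3,-15,0,1],[0.1,-0.3,-15,0,1]], squeeze=40)

```text
clock: 7.2
position: [0.5145, -0.2629, 0.12]
ee_rot: [0.352, 3.112, 0.001]
force: [-0.3, 0.3, 7.6]
width: 0.175
```

```bash
python3 - <<'E'
from h import *
s=arm.observe(); print({k:np.round(v,3) for k,v in s.items()})
E
```

```text
{'clock': np.float64(7.2), 'joints': array([ 0.24 ,  0.555,  0.2  ,  1.887, -0.168,  0.706,  1.883]), 'dq': array([-0.001,  0.002,  0.002, -0.001, -0.001,  0.   , -0.   ]), 'joint_efforts': array([ 1.5500e-01, -6.1924e+01,  4.1530e+00, -2.1179e+01,  1.1600e-01,
       -3.8000e-01,  1.4000e-02]), 'position': array([ 0.515, -0.263,  0.12 ]), 'ee_rot': array([3.520e-01, 3.112e+00, 1.000e-03]), 'force': array([-0.308,  0.348,  7.596]), 'ft_torque': array([0.182, 0.167, 0.028]), 'width': np.float64(0.175)}
```

Request:
carry_out(plan=[[0,0,2,0,1],[0,0,5,0,1],[0,2,8,0,1],[0,6,8,0,1],[-0.2,10.5,8,-0.1,1],[-0.4,15,8,-0.22,1],[-0.6,20,8,-0.34,1],[-0.8,25,8,-0.46,1],[-0.85,29.5,8,-0.525,1],[-0.85,33.2,8,-0.525,1],[-0.85,33.2,8,-0.525,1],[-0.85,33.2,8,-0.525,1],[-0.85,33.2,8,-0.525,1]])

```text
clock: 8.5
position: [0.506, 0.0679, 0.2001]
ee_rot: [1.149, 2.913, -0.004]
force: [1.4, -0.2, -1.5]
width: 0.176
```

```bash
python3 - <<'E'
from h import *
im,d,C=shot("wrist"); save(im,"w5.png"); np.savez("w5.npz",im=im,d=d,T=C[2]); s=arm.observe()
print(s["position"],s["force"],s["width"]); M=R.from_rotvec(s["ee_rot"]).as_matrix(); print(M.round(4),np.degrees(np.arctan2(M[1,1],M[0,1])))
print(proj(C,[[.506,.0695,.062],[.506,.0695,.054]]))
E
```

```text
[0.50599388 0.06761475 0.20006547] [ 0.34345864 -0.15353118 -2.0594526 ] 0.16932705266985723
[[-0.73    0.6834  0.0085]
 [ 0.6834  0.73   -0.0059]
 [-0.0102  0.0015 -0.9999]] 46.89034492223682
[[277.06535584 219.86783937]
 [277.04782959 216.23536634]]
```

View pics/w5.png

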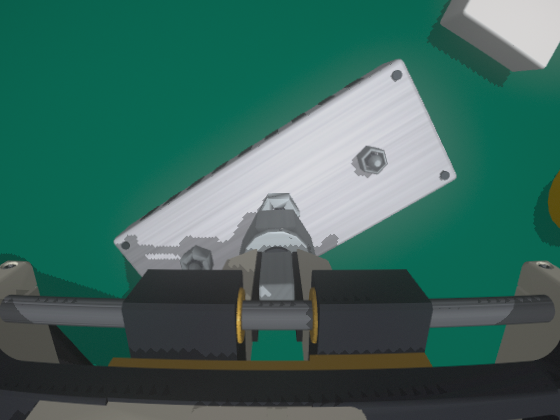

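Request:
carry_out(plan=[[-0.1,0.2,-1.5,0,1],[-0.1,0.2,-3,0,1],[-0.1,0.2,-3.4,0,1],[-0.1,0.2,-3.7,0,1],[-0.1,0.2,-4.0,0,1],[-0.1,0.2,-4.2,0,1],[-0.1,0.2,-4.4,0,1],[-0.1,0.2,-4.4,0,1]])

```text
clock: 9.35
position: [0.5051, 0.0697, 0.1561]
ee_rot: [1.15, 2.912, -0.003]
force: [0.1, 0.3, -2.3]
width: 0.174
```

Request:
carry_out(plan=[[0,0,-0.3,0,1],[0,0,-0.5,0,1],[0,0,-0.7,0,1],[0,0,-0.8,0,1],[0,0,-0.85,0,1],[0,0,-0.85,0,1]])

```text
clock: 9.95
position: [0.5051, 0.0697, 0.148]
ee_rot: [1.15, 2.912, -0.003]
force: [-1.9, -0.9, 5.4]
width: 0.169
```

Request:
carry_out(plan=[[0,0,-0.05,0,1],[0,0,-0.1,0,1],[0,0,-0.1,0,1],[0,0,-0.1,0,1]])

```text
clock: 10.35
position: [0.5052, 0.0696, 0.148]
ee_rot: [1.151, 2.912, -0.002]
force: [-4.7, 0.8, 13.8]
width: 0.173
```

```bash
python3 - <<'E'
from h import *
s=arm.observe(); print(s["position"],s["force"],s["ft_torque"],s["width"])
im,d,C=shot("side"); im2,d2,C2=shot("wrist")
W=cloud(C,d); k=(np.hypot(W[...,0]-.505,W[...,1]-.07)<.03)&(W[...,2]>.036)&(W[...,2]<.08); 
p=proj(C,[[.505,.07,.06]])[0].astype(int); print(p,k.sum())
c=im[max(p[1]-60,0):p[1]+60,p[0]-75:p[0]+75]
a=cv2.resize(c,None,fx=3,fy=3,interpolation=cv2.INTER_CUBIC); b=cv2.resize(im2[140:320,190:370],(350,360))
save(np.hstack([a,b]),"fin.png")
E
```

```text
[0.50516972 0.06963447 0.14795901] [-4.67634916  0.79262229 13.83777365] [-0.21433861  1.07034149 -0.04607175] 0.17313600924982656
[202 198] 362
```

View pics/fin.png

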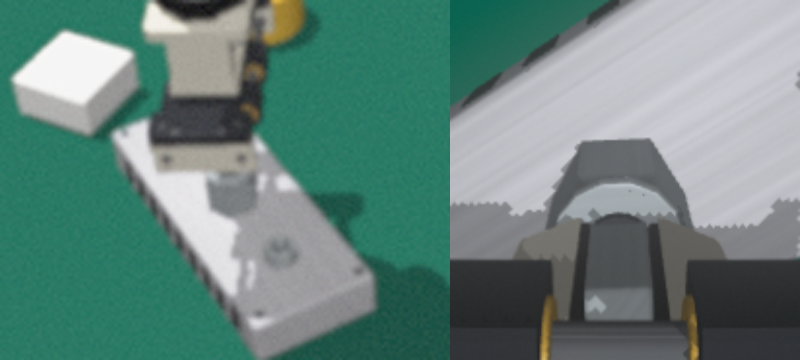

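The side view shows the socket mouth down on the box top. The height agrees: TCP 0.148 − 0.108 = 0.040 m, with firm contact.

```bash
python3 -c "
from cell import arm; print(arm.sign_off())"
```

```text
the job is handed in; nothing more can be done
None
```

The spare nut is flat on the bare middle stud, and the large socket is fully seated on it and still held in the gripper. The job was handed in at about 10.4 s on the robot clock.

- **Nut:** It measured about 28 mm across flats in the wrist camera, and the gripper closed to about 27.5 mm on it. After release, the wrist view showed it flat on the stud.
- **Socket choice:** I did not try the small and mid sockets. Their bores (20 and 25 mm) are smaller than the nut, so I took the large one from the middle of the rack directly (body about 38 mm across in the camera). I turned it 30° to match the nut's flats.
- **Seating:** It went over the nut with no resistance, then stopped firmly with its mouth at z of about 0.040 m, level with the box top. I commanded 1 mm further and it did not move. The force there was about 14 N and the opening 16 mm on the shank.
- **Not touched:** I never went near the fitted nuts, tape roll, solder spool or bottle, but I did not re-measure where they are afterwards.
- **Disagreement:** The wrist camera read positions about 1.5 mm off from the arm's own along y. I worked with relative measurements to cancel this, and it had no effect on the fits.

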